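Pack the turned sleeves in the travelling cabinet

TASK

The turned wooden sleeves are going out in the van: pack them in the little travelling cabinet. Pull its green door wide open, flip the red cam lever to free the tray and draw the tray right out, put every sleeve on the bench into the tray, then push the tray fully home, clamp it with the lever and push the door until its roller catch snaps shut. Leave the tin of nails and the folding rule where they are.

Things in the scene. Friction and masses are not known exactly. Their poses are not given: they have to be found in the camera images.
- cabinet: Wooden travelling cabinet, fixed, 260 wide, 130 high. Origin under it on the bench; its x points away from the robot into it, y left, z up. Body with 12 mm top: x -100 to +80, y -130 to +130. In front only the bottom board (top z 17) runs on to x = -182, under the door's hood: door open, all in front of x = -100 is open from above.
- door (a joint): Angle of the green door, rad: 0 shut, grows as it opens towards the robot and to the right, stop at 1.9; clear of the tray beyond 1.5. Hooded: 12 mm panel, outer face at cabinet x = -200, z 6 to 130; from it a 12 mm thick top rim and side rims reach back to x = -100. Swings freely, stays where left. Cannot shut while lever or tray stands out.
- door_hinge (a point): Point on the door's upright hinge axis, level with its top edge (z 130), at the right front corner of the cabinet body (cabinet x = -100, y = -130). The door opens counter-clockwise seen from above.
- door_handle (a point): Point (z 97) on the axis of the door's handle: an upright round steel bar 11 mm thick, z 49 to 121, 35 mm off the panel's face. Door shut: 135 mm in front of and 225 mm left of the hinge axis. Turns with the door.
- catch (a point): Sprung roller of the door's catch, left front corner under the top. To open, pull about 8 N at the handle; the door comes free at 0.03 rad and springs out to 0.1 to 0.2. To shut, push it through its last 0.06 rad (about 8 N near the handle, 15 N at mid panel); inside 0.024 rad the roller draws it shut with a snap, short of that it springs back.
- cam_lever (a joint): Angle of the cam lever, rad: 0 locked (stop; arm across the tray's front, pointing to cabinet -y), 1.65 free (stop; arm points to cabinet -x, at the robot). Clockwise from above frees it. Below about 0.85 the cam presses a brake shoe on the tray's side (locked it resists a 15 N pull); it passes centre at 0.15 and stays. Up to 6 N at the knob; stays where left.
- lever_knob (a point): Axis of the lever's upright red knob, 15 mm thick, z 81 to 112; the point is at z 100, 60 mm from the pivot.
- lever_pivot (a point): Point at z 100 on the lever's upright pivot axis, left front of the cabinet (cabinet x = -150, y = 101).
- tray (a joint): How far the wooden tray is drawn out towards the robot (along cabinet -x), m: 0 fully home (stop), 0.16 fully out (stop). Slides with 1.5 to 3 N once the lever is free.
- tray_pull (a point): Middle of the tray's steel D-pull: a round bar 8 mm thick, 50 mm long along y, its axis at z 98, on two uprights from the tray's front lip. 108 mm in front of tray_floor and 28 mm to its right.
- tray_floor (a point): Centre of the tray's inside floor (z 28; tray home: cabinet x = -50, y = -12), axes as the cabinet's. Inside 124 mm (x) by 173 mm (y), felt; side walls rise 32 mm from it, the front wall 34, the back wall 40. Fully out, the back wall stands 48 mm in front of the cabinet's top. Home, there are 90 mm above the floor: sleeves go in one layer, standing or lying.
- sleeve_a: Turned wooden sleeve, pale, like a spool: 42 mm across the flanges, 70 high, the waist 34 mm thick between heights 19 to 51; 50 g or so. Origin at the centre of its underside, z along its axis; stands upright on the bench at the start, left of the cabinet. May be absent.
- sleeve_b: Turned wooden sleeve, dark brown, like a spool: 38 mm across the flanges, 55 high, the waist 30 mm thick between heights 15 to 40; 50 g or so. Origin at the centre of its underside, z along its axis; stands upright on the bench at the start, left of the cabinet. May be absent.
- sleeve_c: Turned wooden sleeve, pale, squat, like a spool: 44 mm across the flanges, 40 high, the waist 36 mm thick between heights 21 to 28; 50 g or so. Origin at the centre of its underside, z along its axis; stands upright on the bench at the start, left of the cabinet. May be absent.
- sleeve_d: Turned wooden sleeve, pale, squat, like a spool: 44 mm across the flanges, 40 high, the waist 36 mm thick between heights 21 to 28; 50 g or so. Origin at the centre of its underside, z along its axis; stands upright on the bench at the start, left of the cabinet. May be absent.
- sleeve_e: Turned wooden sleeve, pale, squat, like a spool: 44 mm across the flanges, 40 high, the waist 36 mm thick between heights 21 to 28; 50 g or so. Origin at the centre of its underside, z along its axis; stands upright on the bench at the start, left of the cabinet. May be absent.
- tin: Galvanised tin of nails, 66 across, 75 high, a bystander standing left of the cabinet; origin under its centre.
- rule: Yellow folding rule lying near the front edge, 197 x 73 x 13; bystander.

How it is judged (in metres and radians):
On the way, in this order (a step that is already met when the one before it is completed fails the run):
1. the door is pulled wide open (beyond 1.4 rad) (value of joint door above 1.4 rad), for 0.2 s.
2. the cam lever is flipped free (beyond 1.2 rad) (value of joint cam_lever above 1.2 rad), for 0.2 s.
3. the tray is drawn out (more than 145 mm) (value of joint tray above 0.145 m), for 0.2 s.
4. every sleeve is in the tray (x of sleeve_a in the frame of tray_floor between -0.066 and 0.066 m and y of sleeve_a in the frame of tray_floor between -0.092 and 0.092 m and z of sleeve_a in the frame of tray_floor between -0.006 and 0.05 m and x of sleeve_b in the frame of tray_floor between -0.066 and 0.066 m and y of sleeve_b in the frame of tray_floor between -0.092 and 0.092 m and z of sleeve_b in the frame of tray_floor between -0.006 and 0.05 m and x of sleeve_c in the frame of tray_floor between -0.066 and 0.066 m and y of sleeve_c in the frame of tray_floor between -0.092 and 0.092 m and z of sleeve_c in the frame of tray_floor between -0.006 and 0.05 m and x of sleeve_d in the frame of tray_floor between -0.066 and 0.066 m and y of sleeve_d in the frame of tray_floor between -0.092 and 0.092 m and z of sleeve_d in the frame of tray_floor between -0.006 and 0.05 m and x of sleeve_e in the frame of tray_floor between -0.066 and 0.066 m and y of sleeve_e in the frame of tray_floor between -0.092 and 0.092 m and z of sleeve_e in the frame of tray_floor between -0.006 and 0.05 m), for 0.2 s.
5. the tray is pushed home (within 5 mm) with the sleeves in it (all of step 4 and value of joint tray below 0.005 m), for 0.2 s.
6. the lever is flipped back to lock the tray (under 0.2 rad) (value of joint cam_lever below 0.2 rad and value of joint tray below 0.005 m), for 0.2 s.
7. the door is shut on its catch (under 0.015 rad) (value of joint door below 0.015 rad), for 0.2 s.
At the end, for the whole second after the job is handed in: Every sleeve that was on the bench lies or stands at rest in the tray (on its floor, none on top of another), the tray is within 5 mm of fully home, the cam lever locked (under 0.2 rad) and the door shut on its catch (under 0.015 rad) (all of step 4 and all of step 6 and value of joint door below 0.015 rad and linear speed of each of sleeve_a, sleeve_b, sleeve_c, sleeve_d, sleeve_e below 0.03 m/s); the robot touches nothing.
It fails at once if the tin of nails is shoved more than 4 cm or knocked over (distance of tin from where it was at the start of the episode above 0.04 m or angle between tin's own z axis and vertical above 0.6 rad).
It fails at once if the rule is shoved more than 4 cm (distance of rule from where it was at the start of the episode above 0.04 m).
Of sleeve_a, sleeve_b, sleeve_c, sleeve_d, sleeve_e only 2 to 4 are there at a start; the rules pass over those that are not, and their reading is None.
At some moment in a run one of sleeve_c, sleeve_d, sleeve_e may be knocked a few centimetres aside while the robot is not near it.
Once in a run the grip may slacken for a moment while it holds something.
It also fails if it takes over 210 s, if anything falls off the work surface, if the arm or the gripper's body presses on something with over 40 N, if the wrist force passes 120 N, or if a joint passes its speed limit or range.

ROBOT

A 6-joint arm with a two-finger parallel gripper is mounted at the origin on a cart in front of the work surface, level with it; the furniture and walls round the work are solid. World frame = base frame: x ahead of the robot, y to its left, z up, the work surface at z = 0. Lengths are in mm, angles in rad, forces in N, time in s.
With the tool pointing down it reaches from about 275 to 750 mm from the base axis. Payload 10.2 kg.
Tool frame: the origin (TCP) lies at the very end of the fingers, on their centre line; the grasp point (between the pads) lies 19 mm behind it; z points along the fingers, y is the line along which they close (so a half turn about z gives the same grasp; the last joint's range is limited). The gripper opens to 85 mm and grips with 20 to 120 N. Pads are 22 mm wide; open, the fingers measure 114 mm over their backs; the gripper's body (76 mm by 85 mm) begins 54 mm behind the grasp point. The pads swing forward as they close: fully open they stand 13 mm farther back than shut.
Start: joints at [1.063, 0.313, 1.498, -0, 1.331, -0.223], TCP at [147.52, 503.854, 231.294] pointing down, gripper open.
Joint ranges: [-2.94, 2.94], [-0.97, 2.17], [0.19, 2.56], [-1.23, 4.37], [0.02, 3.11], [-2.88, 2.88]. Speed limits (rad/s): [2.39, 2.39, 3.01, 3.14, 3.14, 3.14].

INTERFACE

Orientations are given as a unit quaternion [w, x, y, z].
In Python, from rig import ctrl, optics gives the robot as it stands. The module is installed in compiled form; this text tells all that it offers.
- The arm moves only by the shell command python3 -m handwheel 'ROWS' [FORCE]. ROWS is JSON, a list that holds one entry, the list of rows, each a list of 5 numbers: the gripper command: -1 is fully open, 1 is shut, values between are in proportion, then the shift along the world's x, y, z in units of 50 mm (1.0 is 50 mm), then the turn about the world's z in units of 8 degrees (1.0 is 8 degrees). In form: [[[gripper, tx, ty, tz, twist], ...]]. A call has 1 to 10 rows; each row shifts and turns the commanded pose from where the row before left it; what a row does not reach is not made up. A row lasts 1/10 s, in which the tool goes at most 50 mm and 8.59 degrees, less where a joint would pass 70% of its speed; a pose out of reach is approached as far as the arm can. A call is refused whole if a number of a shift passes 1 or a number of a turn 1, either way. A call with a gripper value outside its range is refused whole. The fingers move at their own pace and stop on an object; FORCE is the grip in N (left out, the last holds). Time passes only in rows, so rows that do not move let the fingers close. It gives the time, the measured TCP pose, the force, the opening and the grip force at its end, in the units of the state.
- ctrl.sense(): the state, without advancing time (a new reading comes with each control period).
- optics.capture(name): name is "side" or "top"; returns a dict with "img" (400x640x3 uint8, blue, green, red), "K" (3x3 intrinsics, pixels), "dist_coeffs" ([k1, k2, p1, p2, k3] as OpenCV has them; the pictures are not rectified), "R" (3x3) and "t" (3): a world point X has camera coordinates R X + t. Camera axes: x right, y down, z forward; pixel columns grow to the right and rows downward; lengths in mm; the calibration is good to about 2 mm. A picture is of the moment at which its call begins. There is no depth.
- ctrl.finish_job(): hands the job in; it is judged then, once.
The state is a dict: "time_s": time; "joints": joint angles; "dq": joint speeds; "tau": joint torques, N m; "eef_pos": TCP position; "ee_rot": TCP orientation; "force": force on the tool from outside, world axes, zero at the start; "wrist_torque": the same for the moment, N m; "grip_width": opening from 0.0 (shut) to 1.0 (fully open); "grip_force": force on a finger pad.
Only numpy, scipy, OpenCV 4.12 (cv2) and the standard library are available. Lean on these libraries where they do the work, as an engineer would, in place of code of your own. Each camera call takes 0.05 s, during which the arm holds its last target. There are 200 camera calls.

## Working session

There is one attempt and no reset: what is moved stays moved. The work goes in short steps, Python scripts to look and compute and a shell command to move; the robot and the scene stay as the last step left them, time stands still between calls to the robot, and variables do not carry over. Pictures are saved under pics/ and viewed, at most 18 in all, crops included, and the job is handed in when it is done.

```bash
mkdir -p pics; cat > h.py <<'E'
import cv2, numpy as np
from rig import ctrl, optics
def cap(n,fn):
    c=optics.capture(n); cv2.imwrite(fn,c["img"]); 
    np.savez("cam_%s.npz"%n,**{k:np.array(c[k]) for k in("K","dist_coeffs","R","t","img")}); return c
def ld(n): return np.load("cam_%s.npz"%n)
def ray(c,u,v):
    p=cv2.undistortPoints(np.array([[[u,v]]],float),c["K"],c["dist_coeffs"])[0,0]
    R=c["R"];t=c["t"]; o=-R.T@t; d=R.T@np.array([p[0],p[1],1]); return o,d/np.linalg.norm(d)
def atz(c,u,v,z):
    o,d=ray(c,u,v); return o+d*(z-o[2])/d[2]
def proj(c,X):
    return cv2.projectPoints(np.array(X,float).reshape(-1,3),cv2.Rodrigues(c["R"])[0],np.array(c["t"],float),c["K"],c["dist_coeffs"])[0].reshape(-1,2)
E
python3 - <<'E'
from h import *
for n in("side","top"):
    c=cap(n,f"pics/{n}0.png"); print(n,-np.array(c["R"]).T@c["t"],np.array(c["R"]).round(2).tolist())
s=ctrl.sense();print(s)
E
```

```text
side [ 347.63002843 -777.99674453  983.7733263 ] [[0.97, -0.23, -0.01], [-0.17, -0.66, -0.73], [0.16, 0.71, -0.68]]
top [ 479.23598899  122.01496723 1061.54873215] [[-0.01, -1.0, -0.02], [-1.0, 0.01, -0.07], [0.07, 0.02, -1.0]]
{'time_s': 0.1, 'joints': array([ 1.06259731e+00,  3.13378904e-01,  1.49834855e+00,  5.18417093e-06,
        1.33098206e+00, -2.23433769e-01]), 'dq': array([ 3.98781757e-04, -4.26621654e-04, -1.94064194e-03, -6.15738097e-05,
       -9.21585730e-04, -1.54852337e-05]), 'tau': array([ 2.54183877e-03, -4.12901652e+01, -2.60141033e+01, -1.01943131e-04,
        3.08480143e-03, -2.25271782e-05]), 'eef_pos': array([147.40664544, 503.6511977 , 230.80477596]), 'ee_rot': array([-2.02107320e-04,  1.41902615e-01,  9.89880465e-01, -5.20577562e-04]), 'force': array([-0.49290937,  0.51221357,  0.81061964]), 'wrist_torque': array([0.00342832, 0.06275216, 0.04912133]), 'grip_force': 0.0, 'grip_width': 1.0013487777064614}
```

View pics/side0.png

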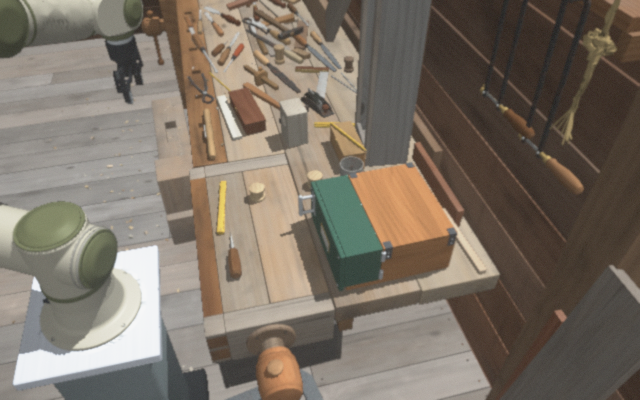

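View pics/top0.png

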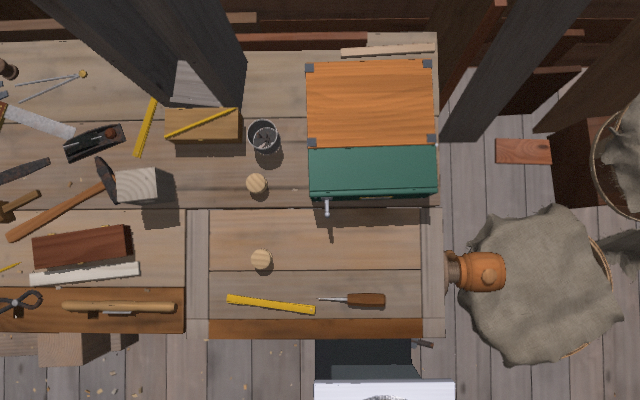

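```bash
python3 - <<'E'
from h import *
a=ld("top")["img"][40:220,220:450]; b=ld("side")["img"][140:300,190:460]
a=cv2.resize(a,None,fx=2.2,fy=2.2,interpolation=cv2.INTER_CUBIC);b=cv2.resize(b,None,fx=2.9,fy=2.9,interpolation=cv2.INTER_CUBIC)
b=b[:,:790]
cv2.imwrite("pics/b0.png",b)
a=ld("top")["img"][50:330,200:450];a=cv2.resize(a,None,fx=2.1,fy=2.1,interpolation=cv2.INTER_CUBIC);cv2.imwrite("pics/a0.png",a)
print(a.shape,b.shape)
E
```

```text
(588, 525, 3) (464, 783, 3)
```

View pics/a0.png

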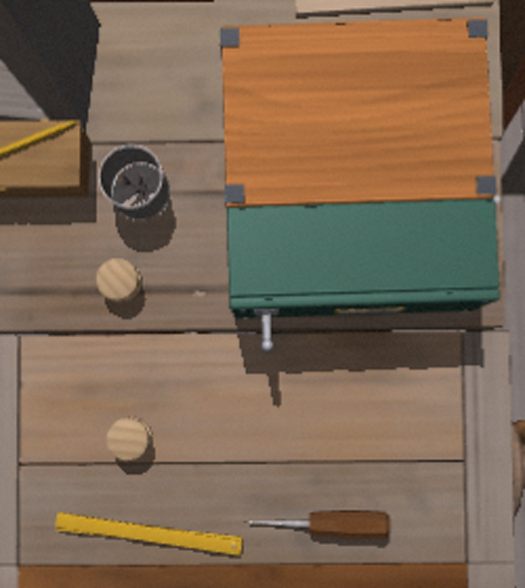

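View pics/b0.png

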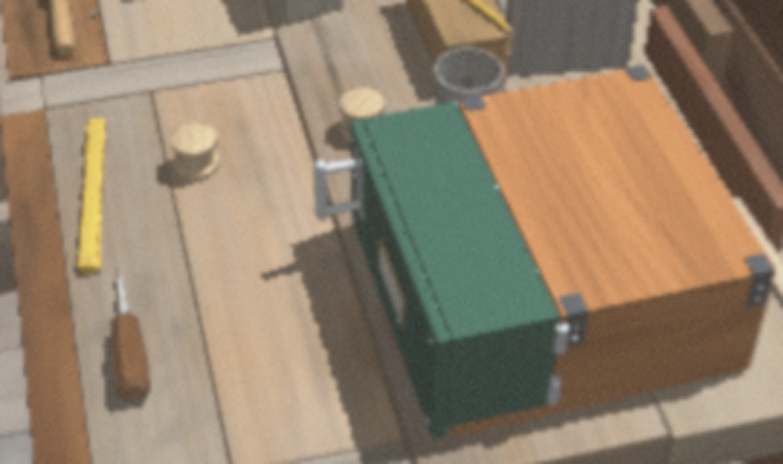

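```bash
cat >> h.py <<'E'
def tri(pts):
    A=np.zeros((3,3));b=np.zeros(3)
    for c,u,v in pts:
        o,d=ray(c,u,v);P=np.eye(3)-np.outer(d,d);A+=P;b+=P@o
    X=np.linalg.solve(A,b); return X,[np.linalg.norm((np.eye(3)-np.outer(ray(c,u,v)[1],ray(c,u,v)[1]))@(X-ray(c,u,v)[0])) for c,u,v in pts]
E
python3 - <<'E'
from h import *
from scipy.optimize import least_squares
T,S=ld("top"),ld("side")
ta=lambda p:(200+p[0]/2.1,50+p[1]/2.1)
sb=lambda p:(190+p[0]/2.9,140+p[1]/2.9)
for a,b in(((119,280),(362,102)),((129,440),(194,138))):
    print("sleeve",tri([(T,*ta(a)),(S,*sb(b))]))
obs=[(T,(-100,130),ta((224,202))),(T,(80,130),ta((220,28))),(T,(80,-130),ta((487,20))),(T,(-200,-130),ta((499,298))),(T,(-200,130),ta((231,308))),
(S,(-200,130),sb((352,122))),(S,(-200,-130),sb((437,342))),(S,(80,130),sb((640,72))),(S,(80,-130),sb((770,260))),(S,(-100,-130),sb((560,318)))]
def w(q,p,z):
    c,s=np.cos(q[2]),np.sin(q[2]); return [q[0]+c*p[0]-s*p[1],q[1]+s*p[0]+c*p[1],z]
f=lambda q:np.concatenate([proj(c,w(q,p,130))[0]-np.array(o) for c,p,o in obs])
r=least_squares(f,[600,0,0],loss="soft_l1");q=r.x
print(q,f(q).reshape(-1,2).round(1).tolist())
for n,p,z in(("hinge",(-100,-130),130),("handle",(-235,95),97),("pivot",(-150,101),100),("trayfloor home",(-50,-12),28),("out",(-210,-12),28),("pullhome",(-158,-40),98)):print(n,np.round(w(q,p,z),1))
for z in(121,49):print(proj(T,w(q,(-235,95),z)),proj(S,w(q,(-235,95),z)))
print("rule",atz(T,226,298,13),atz(T,315,310,13), "tin",atz(T,263,133,75))
E
```

```text
sleeve (array([599.55351895, 282.64075334,  35.56890235]), [np.float64(1.9781720605105317), np.float64(1.9781720605106397)])
sleeve (array([430.90904928, 272.2887963 ,  34.67200614]), [np.float64(2.235166801681315), np.float64(2.235166801681357)])
[7.60790154e+02 3.61381891e+01 2.69750678e-02] [[1.5, 1.9], [0.4, -1.3], [-0.7, -2.4], [1.5, 0.4], [-0.1, 0.5], [-2.3, -1.6], [-1.0, -1.0], [1.0, -3.4], [1.6, 1.8], [-0.2, -2.1]]
hinge [664.3 -96.5 130. ]
handle [523.3 124.8  97. ]
pivot [608.1 133.1 100. ]
trayfloor home [711.1  22.8  28. ]
out [551.2  18.5  28. ]
pullhome [603.9  -8.1  98. ]
[[327.91694512 214.11505376]] [[299.14177082 194.67428822]]
[[328.03018973 215.66085758]] [[299.88405227 214.99395862]]
rule [342.05909836 356.04115285  13.        ] [314.4116691  156.18170088  13.        ] tin [702.19978488 263.13492475  75.        ]
```

```bash
python3 -m handwheel '[[[-1,0.37,-0.38,0,-1],[-1,0.37,-0.38,0,-1],[-1,0.37,-0.38,0,-1],[-1,0.37,-0.38,0,-1],[-1,0.37,-0.38,0,-1],[-1,0.37,-0.38,0,-1],[-1,0.37,-0.38,0,-1],[-1,0.37,-0.38,0,-1],[-1,0.37,-0.38,0,-1],[-1,0.37,-0.38,0,-1]]]' 30
python3 -m handwheel '[[[-1,0.37,-0.38,0,-1],[-1,0.37,-0.38,0,-1],[-1,0.37,-0.38,0,-1],[-1,0.37,-0.38,0,-1],[-1,0.37,-0.38,0,-1],[-1,0.37,-0.38,0,-1],[-1,0.37,-0.38,0,-1],[-1,0.37,-0.38,0,-1],[-1,0.37,-0.38,0,-1],[-1,0.37,-0.38,0,-1]]]'
cat >> h.py <<'E'
from scipy.spatial.transform import Rotation as Ro
def st():
    s=ctrl.sense();w,x,y,z=s["ee_rot"];Y=Ro.from_quat([x,y,z,w]).as_matrix()[:,1]
    print("t",round(s["time_s"],1),"pos",np.round(s["eef_pos"],1),"phi",round(float(np.degrees(np.arctan2(Y[1],Y[0]))),1),"F",np.round(s["force"],1),"w",round(s["grip_width"]*85,1),"gf",round(float(s["grip_force"]),1),"j",np.round(s["joints"],2));return s
E
python3 -c "from h import *;st()"
```

```text
time_s: 1.1
eef_pos: [333.0, 312.9, 231.1]
ee_rot: [-0.0, 0.747, 0.665, -0.0]
force: [-0.5, 0.3, 0.2]
grip_width: 1.0
grip_force: 0.0
time_s: 2.1
eef_pos: [518.0, 123.0, 231.0]
ee_rot: [-0.0, 1.0, 0.029, -0.0]
force: [-0.4, 0.4, -0.1]
grip_width: 0.998
grip_force: 0.0
t 2.1 pos [518. 123. 231.] phi -86.7 F [-0.4  0.4 -0.1] w 84.8 gf 0.0 j [0.01 0.33 1.48 0.   1.34 1.53]
```

```bash
python3 -m handwheel '[[[-1,0.1,0.04,-0.4,-0.22],[-1,0,0,-0.5,0],[-1,0,0,-0.5,0],[-1,0,0,-0.5,0],[-1,0,0,-0.5,0],[-1,0,0,-0.5,0],[1,0,0,0,0],[1,0,0,0,0],[1,0,0,0,0],[1,0,0,0,0]]]' 40
python3 -m handwheel '[[[1,0,0,0,0],[1,0,0,0,0],[1,0,0,0,0]]]'
python3 - <<'E'
from h import *
st();cap("top","pics/t1.png")
q=[760.8,36.1,.027];h=np.array([664.3,-96.5])
p=[]
for th in np.arange(0,1.71,0.1):
    c,s=np.cos(th+q[2]),np.sin(th+q[2]);p.append(h+[-135*c-225*s,-135*s+225*c])
p=np.array(p);print(p.round(0).tolist());print((np.diff(p,axis=0)/50).round(2).tolist(),0.1*180/np.pi/8)
E
```

```text
time_s: 3.1
eef_pos: [523.1, 125.9, 87.5]
ee_rot: [-0.0, 1.0, 0.017, 0.001]
force: [0.9, -0.4, -0.2]
grip_width: 0.333
grip_force: 0.0
time_s: 3.4
eef_pos: [523.0, 124.4, 87.3]
ee_rot: [0.001, 1.0, 0.017, 0.001]
force: [-2.2, -8.7, 4.5]
grip_width: 0.114
grip_force: 39.0
t 3.4 pos [523.  124.4  87.3] phi -88.1 F [-2.2 -8.7  4.5] w 9.7 gf 39.0 j [ 0.02  0.5   1.64 -0.    1.01  1.56]
[[523.0, 125.0], [502.0, 110.0], [482.0, 92.0], [464.0, 73.0], [448.0, 52.0], [434.0, 30.0], [423.0, 6.0], [414.0, -18.0], [407.0, -44.0], [403.0, -69.0], [402.0, -96.0], [403.0, -122.0], [407.0, -148.0], [413.0, -173.0], [422.0, -198.0], [434.0, -222.0], [447.0, -244.0], [463.0, -265.0]]
[[-0.43, -0.3], [-0.4, -0.34], [-0.36, -0.38], [-0.32, -0.42], [-0.28, -0.45], [-0.23, -0.47], [-0.18, -0.49], [-0.13, -0.51], [-0.08, -0.52], [-0.03, -0.52], [0.02, -0.52], [0.08, -0.52], [0.13, -0.51], [0.18, -0.49], [0.23, -0.47], [0.27, -0.45], [0.32, -0.42]] 0.716197243913529
```

```bash
python3 -m handwheel '[[[1,-0.21,-0.15,0,0.36],[1,-0.22,-0.15,0,0.36],[1,-0.2,-0.17,0,0.36],[1,-0.2,-0.17,0,0.36],[1,-0.18,-0.19,0,0.36],[1,-0.18,-0.19,0,0.36],[1,-0.16,-0.21,0,0.36],[1,-0.16,-0.21,0,0.36]]]' 
python3 -c "from h import *;st();cap('top','pics/t2.png')"
```

```text
time_s: 4.25
eef_pos: [448.3, 52.8, 87.3]
ee_rot: [0.001, 0.976, 0.217, 0.002]
force: [7.5, -5.7, -1.9]
grip_width: 0.113
grip_force: 40.0
t 4.2 pos [448.3  52.8  87.3] phi -64.9 F [ 7.5 -5.7 -1.9] w 9.6 gf 40.0 j [-0.14  0.33  1.89 -0.    0.91  0.99]
```

View pics/t2.png

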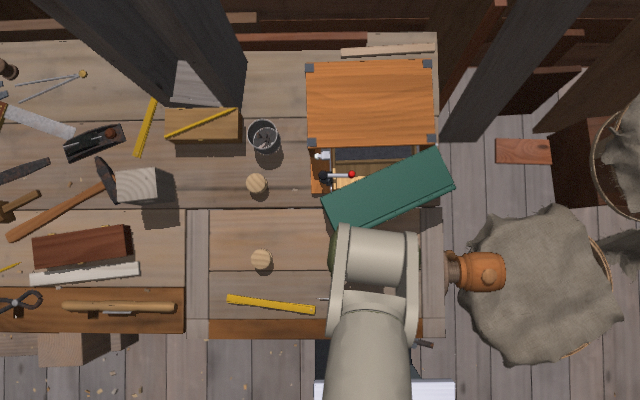

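The door is open about 0.4 rad and the lever's red knob shows at (351,174). I'll continue the arc.

```bash
python3 -m handwheel '[[[1,-0.28,-0.45,0,0.72],[1,-0.23,-0.47,0,0.72],[1,-0.18,-0.49,0,0.72],[1,-0.13,-0.51,0,0.72],[1,-0.08,-0.52,0,0.72],[1,-0.03,-0.52,0,0.72],[1,0.02,-0.52,0,0.72],[1,0,0,0,0]]]' 
python3 -c "from h import *;st()"
```

```text
time_s: 5.1
eef_pos: [402.3, -122.9, 87.2]
ee_rot: [0.001, 0.842, 0.539, 0.0]
force: [0.5, 0.3, 8.1]
grip_width: 0.115
grip_force: 41.3
t 5.1 pos [ 402.3 -122.9   87.2] phi -24.7 F [0.5 0.3 8.1] w 9.8 gf 41.3 j [-0.58  0.28  1.98 -0.    0.89 -0.14]
```

```bash
python3 -m handwheel '[[[1,0.08,-0.52,0,0.72],[1,0.13,-0.51,0,0.72],[1,0.18,-0.49,0,0.72],[1,0.23,-0.47,0,0.72],[1,0.27,-0.45,0,0.72],[1,0.32,-0.42,0,0.72],[1,0,0,0,0],[1,0,0,0,0]]]' 
python3 -c "from h import *;st()"
python3 -m handwheel '[[[0,0,0,0,0],[0,0,0,0,0],[-0.3,0,0,0,0],[-0.3,0,0,0,0],[-0.3,0,0,0.5,0],[-0.3,0,0,0.5,0],[-0.3,0,0,0.5,0],[-0.3,0,0,0.5,0],[-0.3,0,0,0.5,0],[-0.3,0,0,0,0]]]' 
python3 -c "from h import *;st();cap('top','pics/t3.png');cap('side','pics/s3.png')"
```

```text
time_s: 5.9
eef_pos: [461.5, -265.1, 87.3]
ee_rot: [0.001, 0.644, 0.765, -0.002]
force: [-10.2, -9.6, 7.7]
grip_width: 0.115
grip_force: 41.6
t 5.9 pos [ 461.5 -265.1   87.3] phi 9.8 F [-10.2  -9.6   7.7] w 9.8 gf 41.6 j [-0.74  0.49  1.65 -0.    1.   -0.91]
time_s: 6.9
eef_pos: [463.1, -263.7, 214.5]
ee_rot: [0.003, 0.644, 0.765, -0.0]
force: [0.1, -0.0, -0.4]
grip_width: 0.649
grip_force: 0.0
t 6.9 pos [ 463.1 -263.7  214.5] phi 9.9 F [ 0.1 -0.  -0.4] w 55.2 gf 0.0 j [-0.74  0.34  1.5   0.    1.29 -0.91]
```

View pics/t3.png

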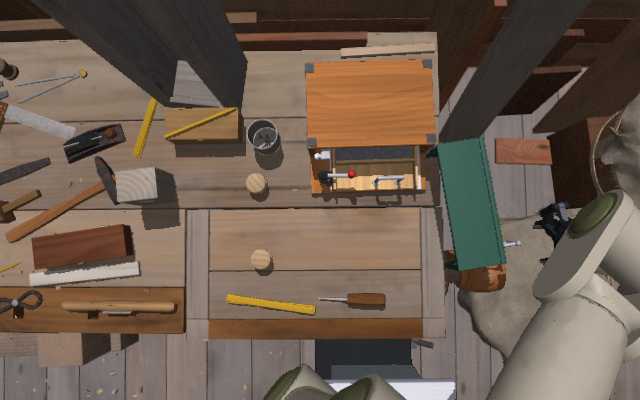

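```bash
python3 - <<'E'
from h import *
T,S=ld("top"),ld("side")
q=[760.8,36.1,.027]
def w(x,y,z):
    c,s=np.cos(q[2]),np.sin(q[2]); return [q[0]+c*x-s*y,q[1]+s*x+c*y,z]
for n,p in(("knobtop",(-150,41,112)),("pivot",(-150,101,100)),("pullL",(-158,-15,98)),("pullR",(-158,-65,98)),("topFL",(-100,130,130)),("topFR",(-100,-130,130))):
    print(n,np.round(w(*p),1),proj(T,w(*p)).round(1),proj(S,w(*p)).round(1))
a=cv2.resize(T["img"][130:210,290:450],None,fx=4,fy=4,interpolation=cv2.INTER_CUBIC)
b=cv2.resize(S["img"][150:240,300:420],None,fx=4,fy=3.2,interpolation=cv2.INTER_CUBIC)
o=np.zeros((608,640,3),np.uint8);o[:320]=a;o[320:,:480]=b;cv2.imwrite("pics/ab3.png",o[:600])
E
```

```text
knobtop [609.7  73.  112. ] [[352.6 172. ]] [[338.2 205.5]]
pivot [608.1 133.  100. ] [[323.6 173.9]] [[331.1 193. ]]
pullL [603.3  16.8  98. ] [[379.3 175.7]] [[341.8 226.1]]
pullR [604.6 -33.1  98. ] [[403.3 174.8]] [[348.3 241.2]]
topFL [657.3 163.4 130. ] [[308.2 148.1]] [[346.7 173.5]]
topFR [664.3 -96.6 130. ] [[436.4 143.2]] [[383.  247.6]]
```

View pics/ab3.png

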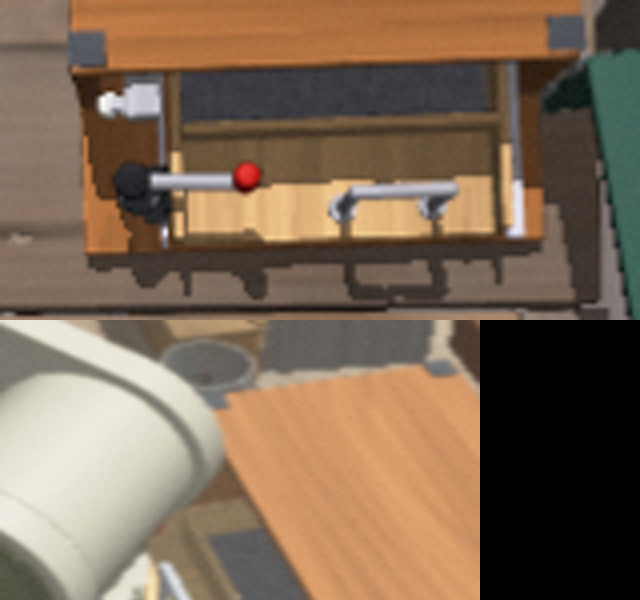

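```bash
python3 -m handwheel '[[[0,0.29,0.68,0,-0.1],[0,0.29,0.68,0,-0.1],[0,0.29,0.68,0,-0.1],[0,0.29,0.68,0,-0.1],[0,0.29,0.67,0,-0.1],[0,0.29,0.67,0,-0.1],[0,0.29,0.67,0,-0.1],[0,0.28,0.67,0,-0.1],[0,0.28,0.67,0,-0.1],[0,0.28,0.67,0,-0.1]]]' 
python3 -m handwheel '[[[0,0,0,-0.4,0],[0,0,0,-0.4,0],[0,0,0,-0.4,0],[0,0,0,-0.4,0],[0,0,0,-0.4,0],[0,0,0,-0.4,0],[0,0,0,0,0]]]'
python3 -c "from h import *;st();cap('top','pics/t4.png');cap('side','pics/s4.png')"
```

```text
time_s: 8.0
eef_pos: [605.4, 75.5, 209.7]
ee_rot: [-0.001, 0.696, 0.718, -0.001]
force: [0.4, 0.6, 0.8]
grip_width: 0.497
grip_force: 0.0
time_s: 8.7
eef_pos: [603.4, 74.0, 87.4]
ee_rot: [-0.003, 0.696, 0.718, -0.002]
force: [-0.2, -1.2, 1.0]
grip_width: 0.501
grip_force: 0.0
t 8.7 pos [603.4  74.   87.4] phi 1.8 F [-0.2 -1.2  1. ] w 42.6 gf 0.0 j [-0.07  0.63  1.4   0.    1.12 -0.1 ]
```

```bash
python3 -m handwheel '[[[0.3,0.07,0,0,0],[0.3,0,0,0,0],[1,0,0,0,0],[1,0,0,0,0],[1,0,0,0,0],[1,0,0,0,0]]]' 25
python3 - <<'E'
from h import *
s=st();cap('top','pics/t4.png')
P=np.array([607,133.]); a=np.array(s["eef_pos"][:2])-P;print(a,np.hypot(*a))
r=60;o=.027
p=np.array([[-r*np.sin(t)*np.cos(o)+r*np.cos(t)*np.sin(o),-r*np.cos(t)*np.cos(o)-r*np.sin(t)*np.sin(o)] for t in np.arange(0,1.66,.15)])
print((p+P).round(1).tolist());print((np.diff(p,axis=0)/50).round(2).tolist(),.15*180/np.pi/8)
E
```

```text
time_s: 9.4
eef_pos: [609.5, 73.7, 91.9]
ee_rot: [0.001, 0.696, 0.718, 0.001]
force: [1.9, -0.5, 3.5]
grip_width: 0.163
grip_force: 25.0
t 9.4 pos [609.5  73.7  91.9] phi 1.8 F [ 1.9 -0.5  3.5] w 13.9 gf 25.0 j [-0.07  0.64  1.38 -0.    1.12 -0.1 ]
[  2.54751628 -59.26606011] 59.32078657901412
[[608.6, 73.0], [599.6, 73.5], [590.8, 75.2], [582.4, 78.3], [574.5, 82.6], [567.3, 88.0], [561.0, 94.4], [555.8, 101.8], [551.7, 109.8], [548.8, 118.3], [547.3, 127.1], [547.1, 136.1]]
[[-0.18, 0.01], [-0.18, 0.04], [-0.17, 0.06], [-0.16, 0.09], [-0.14, 0.11], [-0.13, 0.13], [-0.1, 0.15], [-0.08, 0.16], [-0.06, 0.17], [-0.03, 0.18], [-0.0, 0.18]] 1.0742958658702935
```

```bash
python3 -m handwheel '[[[1,-0.18,0.01,0,-1],[1,-0.18,0.04,0,-1],[1,-0.17,0.06,0,-1],[1,-0.16,0.09,0,-1],[1,-0.14,0.11,0,-1],[1,-0.13,0.13,0,-1],[1,-0.1,0.15,0,-1],[1,-0.08,0.16,0,-1],[1,-0.06,0.17,0,-1],[1,-0.03,0.18,0,-1]]]'
python3 -m handwheel '[[[1,0,0.06,0,0],[1,0,0,0,0],[1,0,0,0,0]]]'
python3 -c "from h import *;st();cap('top','pics/t5.png')"
```

```text
time_s: 10.45
eef_pos: [548.5, 128.7, 91.7]
ee_rot: [0.0, 0.995, 0.1, 0.002]
force: [9.2, -2.9, -2.4]
grip_width: 0.156
grip_force: 24.8
time_s: 10.75
eef_pos: [547.9, 131.9, 91.6]
ee_rot: [-0.0, 0.995, 0.104, 0.001]
force: [4.1, 0.6, 2.7]
grip_width: 0.161
grip_force: 25.3
t 10.8 pos [547.9 131.9  91.6] phi -78.1 F [4.1 0.6 2.7] w 13.7 gf 25.3 j [0.03 0.54 1.55 0.   1.05 1.39]
```

```bash
python3 -m handwheel '[[[0.2,0,0,0,0],[0.2,0,0,0,0],[0.2,0,0,0,0],[0.2,0,0,0.5,0],[0.2,0,0,0.5,0],[0.2,0,0,0.5,0],[0.2,0,0,0,0]]]'
python3 -m handwheel '[[[0.2,0.1,-0.28,0,1],[0.2,0.1,-0.28,0,1],[0.2,0.1,-0.28,0,1],[0.2,0.1,-0.28,0,1],[0.2,0.1,-0.28,0,1],[0.2,0.1,-0.28,0,1],[0.2,0.1,-0.28,0,1],[0.2,0.12,-0.28,0,1],[0.2,0.12,-0.28,0,1],[0.2,0.12,-0.28,0,0.95]]]'
python3 -m handwheel '[[[0.2,0,0,-0.2,0],[0.2,0,0,-0.2,0],[0.2,0,0,0,0]]]'
python3 -c "from h import *;st();cap('top','pics/t6.png');cap('side','pics/s6.png')"
```

```text
time_s: 11.5
eef_pos: [548.6, 131.9, 169.3]
ee_rot: [0.0, 0.995, 0.103, 0.003]
force: [-0.2, -1.5, -0.5]
grip_width: 0.396
grip_force: 0.0
time_s: 12.5
eef_pos: [600.2, -8.7, 165.1]
ee_rot: [-0.001, 0.696, 0.718, -0.001]
force: [0.0, 0.4, -0.4]
grip_width: 0.402
grip_force: 0.0
time_s: 12.8
eef_pos: [599.2, -7.2, 143.8]
ee_rot: [-0.002, 0.699, 0.715, -0.001]
force: [-0.6, -0.7, -0.9]
grip_width: 0.397
grip_force: 0.0
t 12.8 pos [599.2  -7.2 143.8] phi 1.3 F [-0.6 -0.7 -0.9] w 33.7 gf 0.0 j [-0.21  0.55  1.38  0.    1.22 -0.23]
```

View pics/s6.png

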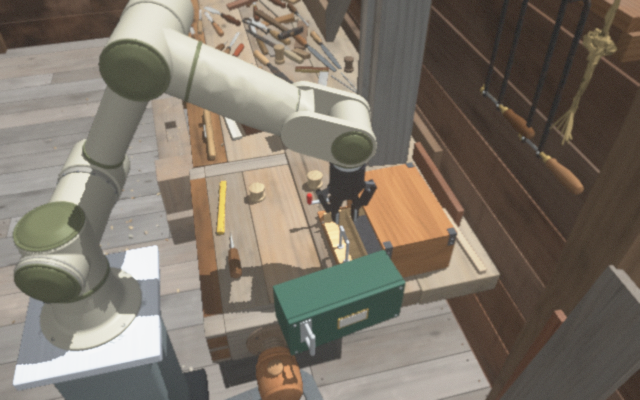

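```bash
python3 -m handwheel '[[[0.2,0.03,0,-0.3,0],[0.2,0.03,0,-0.3,0],[0.2,0,0,-0.3,0],[0.2,0,0,-0.3,0],[0.2,0,0,-0.1,0],[1,0,0,0,0],[1,0,0,0,0],[1,0,0,0,0],[1,0,0,0,0]]]' 50
python3 -c "from h import *;st()"
```

```text
time_s: 13.8
eef_pos: [603.5, -8.1, 81.4]
ee_rot: [0.0, 0.698, 0.716, 0.0]
force: [-0.5, -0.0, -3.9]
grip_width: 0.07
grip_force: 48.7
t 13.8 pos [603.5  -8.1  81.4] phi 1.4 F [-0.5 -0.  -3.9] w 6.0 gf 48.7 j [-0.21  0.63  1.42  0.    1.09 -0.23]
```

```bash
python3 -m handwheel '[[[1,-0.15,-0.004,0,0],[1,-0.3,-0.008,0,0],[1,-0.35,-0.01,0,0],[1,-0.4,-0.01,0,0],[1,-0.4,-0.01,0,0],[1,-0.4,-0.01,0,0],[1,-0.4,-0.01,0,0],[1,-0.4,-0.01,0,0],[1,-0.25,-0.008,0,0],[1,-0.11,-0.003,0,0]]]'
python3 -m handwheel '[[[1,0,0,0,0],[1,0,0,0,0],[1,0,0,0,0]]]'
python3 -c "from h import *;st()"
```

```text
time_s: 14.8
eef_pos: [444.3, -11.8, 81.4]
ee_rot: [-0.0, 0.698, 0.716, 0.0]
force: [2.3, 5.3, -6.0]
grip_width: 0.072
grip_force: 48.7
time_s: 15.1
eef_pos: [445.5, -11.8, 81.4]
ee_rot: [-0.001, 0.698, 0.716, 0.0]
force: [-2.2, 5.1, -1.0]
grip_width: 0.071
grip_force: 49.2
t 15.1 pos [445.5 -11.8  81.4] phi 1.4 F [-2.2  5.1 -1. ] w 6.1 gf 49.2 j [-0.29  0.34  1.91  0.    0.9  -0.32]
```

```bash
python3 -m handwheel '[[[0.2,0,0,0,0],[0.2,0,0,0,0],[0.2,0,0,0,0],[-0.5,0,0,0.5,0],[-0.5,0,0,0.5,0],[-0.5,0,0,0.5,0],[-0.5,0,0.5,0,0],[-0.5,0,0.5,0,0],[-0.5,0,0,0,0],[-0.5,0,0,0,0]]]'
python3 - <<'E'
from h import *
st();c=cap('top','pics/t7.png');d=cap('side','pics/s7.png')
a=cv2.resize(c["img"][90:330,200:450],None,fx=2,fy=2,interpolation=cv2.INTER_CUBIC)
b=cv2.resize(d["img"][130:290,190:340],None,fx=2,fy=2,interpolation=cv2.INTER_CUBIC)
o=np.zeros((480,800,3),np.uint8);o[:,:500]=a;o[:320,500:]=b;cv2.imwrite("pics/ab7.png",o)
E
```

```text
time_s: 16.1
eef_pos: [445.7, 37.6, 156.4]
ee_rot: [0.0, 0.698, 0.716, -0.0]
force: [-0.0, 0.3, -0.5]
grip_width: 0.749
grip_force: 0.0
t 16.1 pos [445.7  37.6 156.4] phi 1.5 F [-0.   0.3 -0.5] w 63.7 gf 0.0 j [-0.18  0.22  1.83 -0.    1.09 -0.2 ]
```

View pics/ab7.png

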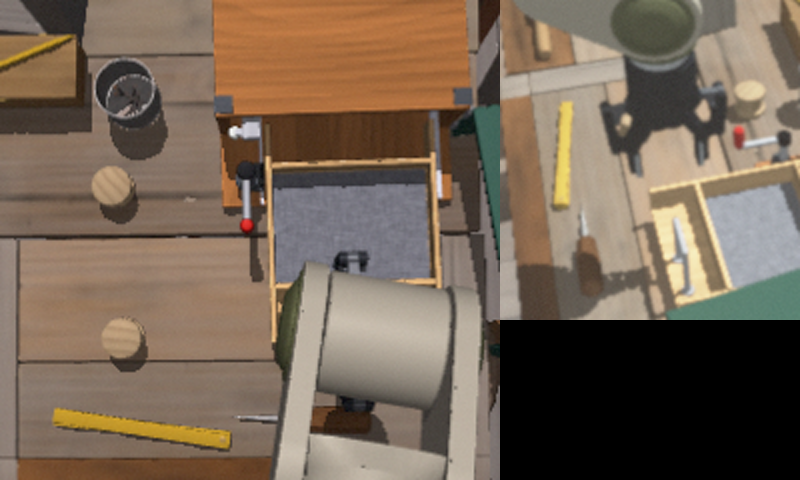

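```bash
python3 - <<'E'
from h import *
T,S=ld("top"),ld("side")
for u,v in((256.5,183.5),(261.5,259.5)):print(atz(T,u,v,40))
for u,v in((314.8,175.2),(256.9,187.6)):print(atz(S,u,v,40))
# tray inside corners top view back wall / sides
for u,v in((200+272/2,90+165/2),(200+432/2,90+160/2)):print("back",atz(T,u,v,68))
E
```

```text
[596.70894592 282.59774297  40.        ]
[429.0078364  271.69304722  40.        ]
[600.25597946 277.47663127  40.        ]
[432.62227934 265.84472037  40.        ]
back [615.23433189 106.55867522  68.        ]
back [618.68851631 -65.55057921  68.        ]
```

```bash
python3 -m handwheel '[[[-0.5,-0.04,0.58,0,0],[-0.5,-0.04,0.58,0,0],[-0.5,-0.04,0.58,0,0],[-0.5,-0.04,0.58,0,0],[-0.5,-0.04,0.58,0,0],[-0.5,-0.04,0.58,0,0],[-0.5,-0.04,0.58,0,0],[-0.5,-0.02,0.58,0,0],[-0.5,0,0,0,0],[-0.5,0,0,0,0]]]'
python3 -m handwheel '[[[-0.5,0,0,-0.6,0],[-0.5,0,0,-0.6,0],[-0.5,0,0,-0.6,0],[-0.5,0,0,-0.6,0],[-0.5,0,0,-0.45,0],[-0.5,0,0,0,0]]]'
python3 -c "from h import *;st();cap('side','pics/s8.png')"
```

```text
time_s: 17.2
eef_pos: [430.7, 269.2, 156.0]
ee_rot: [0.0, 0.698, 0.716, -0.0]
force: [-0.2, -0.4, 0.2]
grip_width: 0.747
grip_force: 0.0
time_s: 17.8
eef_pos: [429.4, 267.9, 11.5]
ee_rot: [-0.001, 0.699, 0.715, -0.002]
force: [-0.2, -0.9, -0.4]
grip_width: 0.748
grip_force: 0.0
t 17.8 pos [429.4 267.9  11.5] phi 1.3 F [-0.2 -0.9 -0.4] w 63.6 gf 0.0 j [ 0.33  0.57  1.77 -0.    0.81  0.3 ]
```

```bash
python3 -m handwheel '[[[0.2,0,0.03,0,0],[0.2,0,0,0,0],[0.2,0,0,0,0],[0.2,0,0,0,0]]]' 50
python3 -c "from h import *;st()"
python3 -m handwheel '[[[0.2,0,0,0.2,0],[0.2,0,0,0.6,0],[0.2,0,0,0.6,0],[0.2,0,0,0.6,0],[0.2,0,0,0.4,0],[0.2,0,0,0,0]]]'
python3 -c "from h import *;st();cap('side','pics/s8.png')"
```

```text
time_s: 18.25
eef_pos: [431.8, 271.6, 15.8]
ee_rot: [0.001, 0.698, 0.716, 0.002]
force: [-0.2, 0.0, 6.7]
grip_width: 0.457
grip_force: 49.3
t 18.2 pos [431.8 271.6  15.8] phi 1.4 F [-0.2  0.   6.7] w 38.8 gf 49.3 j [ 0.33  0.56  1.77 -0.    0.81  0.31]
time_s: 18.85
eef_pos: [431.8, 271.7, 137.3]
ee_rot: [0.001, 0.698, 0.716, 0.003]
force: [-0.9, -0.6, -1.1]
grip_width: 0.454
grip_force: 50.4
t 18.9 pos [431.8 271.7 137.3] phi 1.5 F [-0.9 -0.6 -1.1] w 38.6 gf 50.4 j [ 0.33  0.37  1.68 -0.    1.09  0.31]
```

```bash
python3 - <<'E'
from h import *
d=ld("side")["img"];u,v=proj(ld("side"),[431,271,110])[0].astype(int);print(u,v)
cv2.imwrite("pics/c8.png",cv2.resize(d[max(v-60,0):v+60,u-80:u+80],None,fx=4,fy=4,interpolation=cv2.INTER_CUBIC))
E
```

```text
253 167
```

View pics/c8.png

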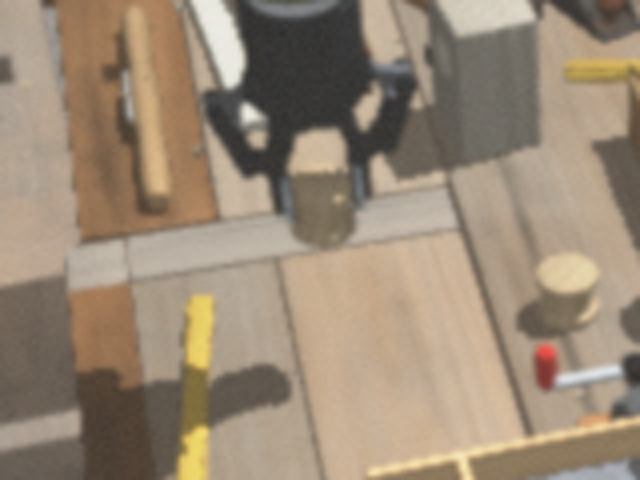

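```bash
python3 -m handwheel '[[[0.2,0,0,0.6,0],[0.2,0.2,-0.5,0,0],[0.2,0.2,-0.5,0,0],[0.2,0.2,-0.5,0,0],[0.2,0.2,-0.5,0,0],[0.2,0.2,-0.5,0,0],[0.2,0.2,-0.5,0,0],[0.2,0.2,-0.5,0,0],[0.2,0.2,-0.5,0,0],[0.2,0.2,-0.5,0,0]]]'
python3 -m handwheel '[[[0.2,0.2,-0.5,0,0],[0.2,0.22,-0.5,0,0],[0.2,0.22,-0.38,0,0],[0.2,0,0,0,0],[0.2,0,0,-0.5,0],[0.2,0,0,-0.5,0],[0.2,0,0,-0.5,0],[0.2,0,0,-0.4,0],[0.2,0,0,-0.2,0],[0.2,0,0,0,0]]]'
python3 -c "from h import *;st();cap('side','pics/s9.png');cap('top','pics/t9.png')"
```

```text
time_s: 19.9
eef_pos: [520.2, 45.2, 162.7]
ee_rot: [-0.001, 0.698, 0.716, -0.001]
force: [-0.2, 0.2, -0.6]
grip_width: 0.452
grip_force: 50.5
time_s: 20.9
eef_pos: [551.5, -22.2, 57.4]
ee_rot: [-0.001, 0.698, 0.716, -0.001]
force: [-0.8, 0.5, -0.2]
grip_width: 0.455
grip_force: 50.5
t 20.9 pos [551.5 -22.2  57.4] phi 1.5 F [-0.8  0.5 -0.2] w 38.7 gf 50.5 j [-0.25  0.57  1.61  0.    0.97 -0.28]
```

```bash
python3 -m handwheel '[[[0.2,0.03,0,-0.12,0],[0.2,0,0,-0.12,0],[0.2,0,0,0,0],[-0.4,0,0,0,0],[-0.4,0,0,0,0],[-0.4,0,0,0,0],[-0.4,0,0,0.4,0],[-0.4,0,0,0.6,0],[-0.4,0,0,0.6,0],[-0.4,0,0,0.6,0]]]'
python3 -m handwheel '[[[-0.5,0,0.6,0.2,0],[-0.5,0.1,0.7,0,0],[-0.5,0.1,0.7,0,0],[-0.5,0.1,0.7,0,0],[-0.5,0.1,0.7,0,0],[-0.5,0.1,0.7,0,0],[-0.5,0.1,0.7,0,0],[-0.5,0.1,0.7,0,0],[-0.5,0.1,0.7,0,0],[-0.5,0,0,0,0]]]'
python3 - <<'E'
from h import *
st();c=cap('top','pics/t10.png');d=cap('side','pics/s10.png')
a=cv2.resize(c["img"][90:330,200:450],None,fx=2,fy=2,interpolation=cv2.INTER_CUBIC)
b=cv2.resize(d["img"][130:290,240:390],None,fx=2,fy=2,interpolation=cv2.INTER_CUBIC)
o=np.zeros((480,800,3),np.uint8);o[:,:500]=a;o[:320,500:]=b;cv2.imwrite("pics/ab10.png",o)
E
```

```text
time_s: 22.0
eef_pos: [553.9, -22.8, 158.2]
ee_rot: [0.0, 0.698, 0.716, 0.0]
force: [0.7, -0.9, 0.3]
grip_width: 0.699
grip_force: 0.0
time_s: 23.0
eef_pos: [593.5, 290.9, 166.5]
ee_rot: [-0.0, 0.697, 0.717, 0.0]
force: [-1.1, 1.0, 0.0]
grip_width: 0.75
grip_force: 0.0
t 23.0 pos [593.5 290.9 166.5] phi 1.7 F [-1.1  1.   0. ] w 63.8 gf 0.0 j [0.28 0.67 1.12 0.   1.35 0.25]
```

View pics/ab10.png

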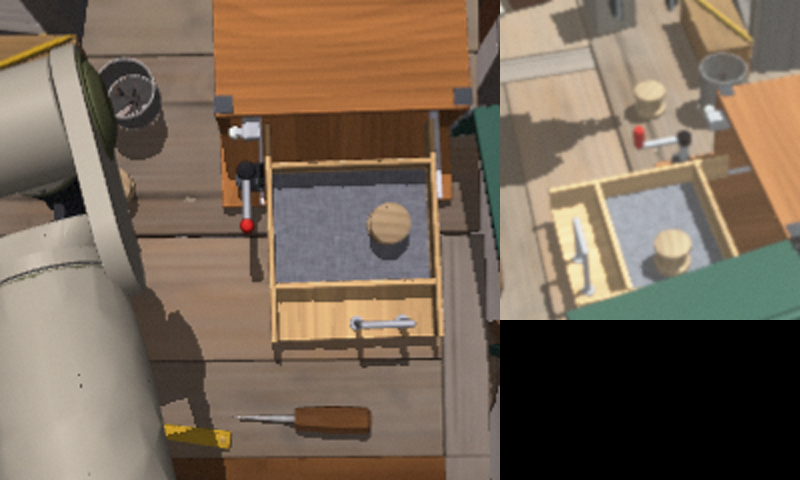

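```bash
python3 -m handwheel '[[[-0.5,0.14,-0.16,0,0],[-0.5,0,0,-0.6,0],[-0.5,0,0,-0.6,0],[-0.5,0,0,-0.6,0],[-0.5,0,0,-0.6,0],[-0.5,0,0,-0.6,0],[-0.5,0,0,-0.05,0],[-0.5,0,0,0,0]]]'
python3 -c "from h import *;st()"
python3 -m handwheel '[[[0.2,0,0,0,0],[0.2,0,0,0,0],[0.2,0,0,0,0],[0.2,0,0,0,0],[0.2,0,0,0,0]]]' 50
python3 -c "from h import *;st()"
python3 -m handwheel '[[[0.2,0,0,0.2,0],[0.2,0,0,0.6,0],[0.2,0,0,0.6,0],[0.2,0,0,0.6,0],[0.2,0,0,0.6,0],[0.2,0,0,0.4,0],[0.2,0,0,0,0]]]'
python3 -c "from h import *;st();cap('side','pics/s11.png')"
```

```text
time_s: 23.9
eef_pos: [601.6, 278.1, 14.8]
ee_rot: [0.0, 0.699, 0.715, -0.0]
force: [-0.7, 0.6, 0.3]
grip_width: 0.75
grip_force: 0.0
t 23.9 pos [601.6 278.1  14.8] phi 1.4 F [-0.7  0.6  0.3] w 63.7 gf 0.0 j [ 0.26  0.83  1.25 -0.    1.06  0.23]
time_s: 24.4
eef_pos: [602.1, 279.5, 16.9]
ee_rot: [0.001, 0.698, 0.716, 0.002]
force: [-2.0, -1.1, 6.6]
grip_width: 0.461
grip_force: 49.4
t 24.4 pos [602.1 279.5  16.9] phi 1.5 F [-2.  -1.1  6.6] w 39.2 gf 49.4 j [ 0.26  0.83  1.25 -0.    1.06  0.23]
time_s: 25.1
eef_pos: [602.3, 279.5, 168.9]
ee_rot: [0.002, 0.698, 0.716, 0.003]
force: [-0.2, -0.5, -0.2]
grip_width: 0.456
grip_force: 50.4
t 25.1 pos [602.3 279.5 168.9] phi 1.4 F [-0.2 -0.5 -0.2] w 38.8 gf 50.4 j [ 0.26  0.67  1.12 -0.    1.35  0.23]
```

```bash
python3 -m handwheel '[[[0.2,-0.12,-0.55,0,0],[0.2,-0.12,-0.55,0,0],[0.2,-0.12,-0.55,0,0],[0.2,-0.12,-0.55,0,0],[0.2,-0.12,-0.55,0,0],[0.2,-0.12,-0.55,0,0],[0.2,-0.12,-0.55,0,0],[0.2,-0.12,-0.53,0,0],[0.2,0,0,0,0],[0.2,0,0,0,0]]]'
python3 -m handwheel '[[[0.2,0,0,-0.5,0],[0.2,0,0,-0.5,0],[0.2,0,0,-0.5,0],[0.2,0,0,-0.5,0],[0.2,0,0,-0.2,0],[0.2,0,0,0,0]]]'
python3 -c "from h import *;st()"
```

```text
time_s: 26.15
eef_pos: [552.7, 60.1, 163.6]
ee_rot: [-0.001, 0.698, 0.716, -0.0]
force: [0.4, 0.3, -0.5]
grip_width: 0.464
grip_force: 50.4
time_s: 26.75
eef_pos: [552.3, 61.0, 53.1]
ee_rot: [-0.001, 0.698, 0.716, -0.001]
force: [-0.2, -0.2, 0.6]
grip_width: 0.46
grip_force: 50.4
t 26.8 pos [552.3  61.   53.1] phi 1.5 F [-0.2 -0.2  0.6] w 39.1 gf 50.4 j [-0.1   0.58  1.6   0.    0.96 -0.13]
```

```bash
python3 -m handwheel '[[[0.2,0,0,-0.08,0],[0.2,0,0,-0.07,0],[0.2,0,0,0,0],[-0.4,0,0,0,0],[-0.4,0,0,0,0],[-0.4,0,0,0,0],[-0.4,0,0,0.4,0],[-0.4,0,0,0.6,0],[-0.4,0,0,0.6,0],[-0.4,0,0,0.6,0]]]'
python3 -m handwheel '[[[0.2,-0.35,-0.24,0,0],[0.2,-0.35,-0.24,0,0],[0.2,-0.35,-0.24,0,0],[0.2,-0.35,-0.24,0,0],[0.2,-0.35,-0.24,0,0],[0.2,-0.35,-0.24,0,0],[0.2,0,0,0,0]]]'
python3 - <<'E'
from h import *
st();c=cap('top','pics/t12.png');d=cap('side','pics/s12.png')
a=cv2.resize(c["img"][90:330,200:450],None,fx=2,fy=2,interpolation=cv2.INTER_CUBIC)
b=cv2.resize(d["img"][130:290,240:390],None,fx=2,fy=2,interpolation=cv2.INTER_CUBIC)
o=np.zeros((480,800,3),np.uint8);o[:,:500]=a;o[:320,500:]=b;cv2.imwrite("pics/ab12.png",o)
E
```

```text
time_s: 27.75
eef_pos: [552.9, 60.2, 158.1]
ee_rot: [0.0, 0.698, 0.716, 0.0]
force: [1.0, -0.2, 0.3]
grip_width: 0.699
grip_force: 0.0
time_s: 28.45
eef_pos: [446.8, -12.6, 157.0]
ee_rot: [-0.0, 0.699, 0.715, -0.0]
force: [0.2, 0.3, 0.2]
grip_width: 0.397
grip_force: 0.0
t 28.4 pos [446.8 -12.6 157. ] phi 1.4 F [0.2 0.3 0.2] w 33.8 gf 0.0 j [-0.29  0.22  1.83 -0.    1.09 -0.31]
```

View pics/ab12.png

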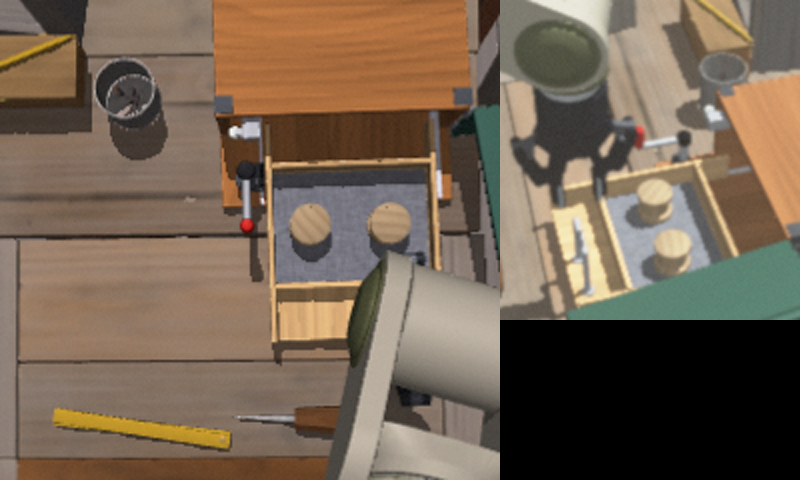

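```bash
python3 -m handwheel '[[[0.2,0,0,-0.4,0],[0.2,0,0,-0.4,0],[0.2,0,0,-0.4,0],[0.2,0,0,-0.32,0],[0.2,0,0,0,0],[1,0,0,0,0],[1,0,0,0,0],[1,0,0,0,0],[1,0,0,0,0]]]' 50
python3 -c "from h import *;st()"
python3 -m handwheel '[[[1,0.1,0.003,0,0],[1,0.2,0.006,0,0],[1,0.3,0.008,0,0],[1,0.35,0.01,0,0],[1,0.35,0.01,0,0],[1,0.35,0.01,0,0],[1,0.35,0.01,0,0],[1,0.35,0.01,0,0],[1,0.3,0.008,0,0],[1,0.2,0.006,0,0]]]'
python3 -c "from h import *;st()"
```

```text
time_s: 29.45
eef_pos: [448.5, -11.7, 81.5]
ee_rot: [0.001, 0.698, 0.716, 0.001]
force: [0.5, 0.6, 4.7]
grip_width: 0.07
grip_force: 49.0
t 29.4 pos [448.5 -11.7  81.5] phi 1.4 F [0.5 0.6 4.7] w 5.9 gf 49.0 j [-0.29  0.34  1.9   0.    0.9  -0.31]
time_s: 30.45
eef_pos: [591.7, -8.4, 81.6]
ee_rot: [0.001, 0.698, 0.716, 0.0]
force: [-3.6, -2.7, 5.4]
grip_width: 0.069
grip_force: 49.3
t 30.4 pos [591.7  -8.4  81.6] phi 1.4 F [-3.6 -2.7  5.4] w 5.8 gf 49.3 j [-0.21  0.61  1.47 -0.    1.07 -0.24]
```

```bash
python3 -m handwheel '[[[1,0.1,0,0,0],[1,0.08,0,0,0],[1,0.06,0,0,0],[1,0.04,0,0,0],[1,0,0,0,0],[1,0,0,0,0]]]'
python3 -c "from h import *;st()"
```

```text
time_s: 31.05
eef_pos: [603.9, -8.2, 81.5]
ee_rot: [-0.0, 0.698, 0.716, -0.001]
force: [-6.3, -2.4, 8.7]
grip_width: 0.07
grip_force: 49.6
t 31.1 pos [603.9  -8.2  81.5] phi 1.4 F [-6.3 -2.4  8.7] w 6.0 gf 49.6 j [-0.21  0.63  1.42 -0.    1.09 -0.23]
```

```bash
python3 -m handwheel '[[[1,0.03,0,0,0],[1,0,0,0,0],[0.2,0,0,0,0],[0.2,0,0,0,0],[0.2,0,0,0,0],[0.2,0,0,0.5,0],[0.2,0,0,0.5,0],[0.2,0,0,0.5,0],[0.2,0,0,0.3,0],[0.2,0,0,0,0]]]'
python3 -m handwheel '[[[0.1,-0.11,0.28,0,-1],[0.1,-0.11,0.28,0,-1],[0.1,-0.11,0.28,0,-1],[0.1,-0.11,0.28,0,-1],[0.1,-0.11,0.28,0,-1],[0.1,-0.11,0.28,0,-1],[0.1,-0.11,0.28,0,-1],[0.1,-0.11,0.28,0,-1],[0.1,-0.11,0.28,0,-1],[0.1,-0.11,0.28,0,-1]]]'
python3 -m handwheel '[[[0.1,0,0,0,-0.2],[0.1,0,0,0,0]]]'
python3 - <<'E'
from h import *
st();c=cap('top','pics/t13.png');d=cap('side','pics/s13.png')
E
```

```text
time_s: 32.05
eef_pos: [607.0, -7.8, 172.8]
ee_rot: [0.002, 0.698, 0.716, 0.001]
force: [0.5, 0.6, 0.2]
grip_width: 0.401
grip_force: 0.0
time_s: 33.05
eef_pos: [550.4, 132.8, 169.5]
ee_rot: [-0.0, 0.995, 0.097, -0.001]
force: [0.2, -1.2, -0.1]
grip_width: 0.45
grip_force: 0.0
time_s: 33.25
eef_pos: [550.9, 132.0, 170.1]
ee_rot: [0.0, 0.996, 0.087, -0.0]
force: [0.5, 0.5, -0.9]
grip_width: 0.449
grip_force: 0.0
t 33.2 pos [550.9 132.  170.1] phi -80.0 F [ 0.5  0.5 -0.9] w 38.1 gf 0.0 j [ 0.03  0.46  1.46 -0.    1.23  1.42]
```

View pics/s13.png

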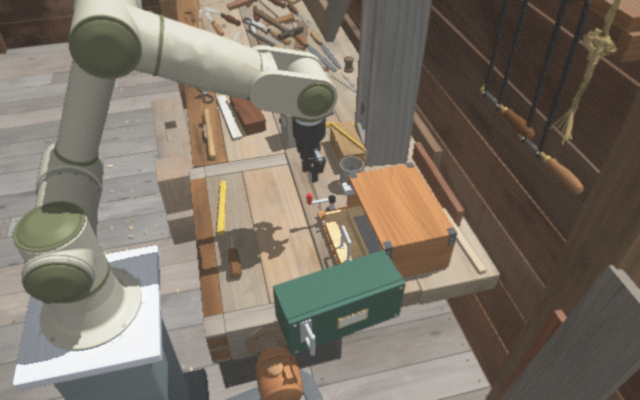

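```bash
python3 -m handwheel '[[[0.1,-0.02,0,-0.4,0],[0.1,-0.02,0,-0.4,0],[0.1,0,0,-0.4,0],[0.1,0,0,-0.4,0],[1,0,0,0,0],[1,0,0,0,0],[1,0,0,0,0],[1,0,0,0,0]]]' 40
python3 -c "from h import *;st()"
python3 -m handwheel '[[[1,0.02,-0.24,0,1],[1,0.06,-0.17,0,1],[1,0.08,-0.16,0,1],[1,0.1,-0.15,0,1],[1,0.13,-0.13,0,1],[1,0.14,-0.11,0,1],[1,0.16,-0.09,0,1],[1,0.17,-0.06,0,1],[1,0.18,-0.04,0,1],[1,0.18,-0.01,0,1]]]'
python3 -c "from h import *;st()"
```

```text
time_s: 34.15
eef_pos: [549.0, 132.0, 90.9]
ee_rot: [0.0, 0.996, 0.086, -0.0]
force: [1.8, -1.4, -9.0]
grip_width: 0.147
grip_force: 39.3
t 34.1 pos [549.  132.   90.9] phi -80.1 F [ 1.8 -1.4 -9. ] w 12.5 gf 39.3 j [ 0.03  0.54  1.55 -0.    1.05  1.43]
time_s: 35.15
eef_pos: [608.0, 73.0, 90.8]
ee_rot: [-0.002, 0.706, 0.709, -0.003]
force: [-13.9, -6.3, -0.2]
grip_width: 0.152
grip_force: 40.6
t 35.1 pos [608.   73.   90.8] phi 0.3 F [-13.9  -6.3  -0.2] w 12.9 gf 40.6 j [-0.07  0.64  1.38 -0.    1.13 -0.07]
```

```bash
python3 -m handwheel '[[[1,0.03,0,0,0],[1,0,0,0,0],[1,0,0,0,0]]]'
python3 -m handwheel '[[[0.1,0,0,0,0],[0.1,0,0,0,0],[0.1,0,0,0,0],[0.1,0,0,0.5,0],[0.1,0,0,0.5,0],[0.1,0,0,0.5,0],[0.1,0,0,0.4,0],[0.1,0,0,0,0]]]'
python3 -m handwheel '[[[-0.3,-0.3,0.3,0,0],[-0.3,-0.5,0.5,0,0],[-0.3,-0.5,0.5,0,0],[-0.3,-0.5,0.5,0,0],[-0.3,0,0,0,0]]]'
python3 - <<'E'
from h import *
st();c=cap('top','pics/t14.png');d=cap('side','pics/s14.png')
a=cv2.resize(c["img"][90:310,290:540],None,fx=2,fy=2,interpolation=cv2.INTER_CUBIC)
b=cv2.resize(d["img"][160:260,290:390],None,fx=3,fy=3,interpolation=cv2.INTER_CUBIC)
o=np.zeros((440,800,3),np.uint8);o[:,:500]=a;o[:300,500:]=b;cv2.imwrite("pics/ab14.png",o)
E
```

```text
time_s: 35.45
eef_pos: [610.4, 72.6, 90.9]
ee_rot: [-0.0, 0.708, 0.706, -0.002]
force: [-7.2, -9.8, -3.2]
grip_width: 0.153
grip_force: 40.4
time_s: 36.25
eef_pos: [612.8, 74.4, 189.1]
ee_rot: [0.002, 0.708, 0.706, 0.002]
force: [-0.4, -0.5, -0.3]
grip_width: 0.453
grip_force: 0.0
time_s: 36.75
eef_pos: [518.9, 166.8, 185.2]
ee_rot: [-0.001, 0.707, 0.707, -0.0]
force: [0.6, -0.3, 0.5]
grip_width: 0.653
grip_force: 0.0
t 36.8 pos [518.9 166.8 185.2] phi 0.0 F [ 0.6 -0.3  0.5] w 55.5 gf 0.0 j [0.1  0.4  1.5  0.   1.24 0.09]
```

View pics/ab14.png

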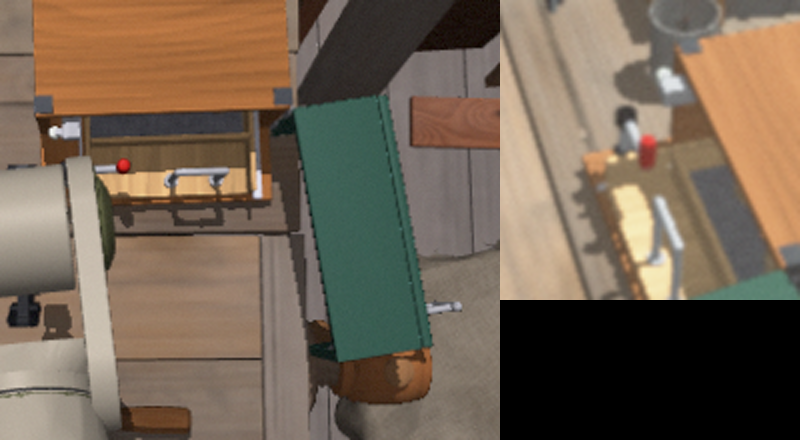

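```bash
python3 -m handwheel '[[[-0.2,-0.11,-0.86,0.06,0.12],[-0.2,-0.11,-0.86,0.06,0.12],[-0.2,-0.11,-0.86,0.06,0.12],[-0.2,-0.11,-0.86,0.06,0.12],[-0.2,-0.11,-0.86,0.06,0.12],[-0.2,-0.11,-0.86,0.06,0.12],[-0.2,-0.11,-0.86,0.06,0.12],[-0.2,-0.11,-0.86,0.06,0.12],[-0.2,-0.12,-0.86,0.06,0.12],[-0.2,-0.12,-0.86,0.06,0.14]]]'
python3 -m handwheel '[[[-0.2,0,0,0,0],[-0.2,0,0,0,0]]]'
python3 - <<'E'
from h import *
st();c=cap('top','pics/t15.png');d=cap('side','pics/s15.png')
a=cv2.resize(d["img"][270:400,240:400],None,fx=4,fy=4,interpolation=cv2.INTER_CUBIC)
cv2.imwrite("pics/a15.png",a)
E
```

```text
time_s: 37.85
eef_pos: [464.8, -268.7, 215.4]
ee_rot: [-0.0, 0.646, 0.764, -0.0]
force: [0.8, 0.8, -0.6]
grip_width: 0.604
grip_force: 0.0
time_s: 38.05
eef_pos: [465.1, -267.1, 215.0]
ee_rot: [-0.0, 0.647, 0.763, 0.0]
force: [-0.3, 0.3, 0.1]
grip_width: 0.6
grip_force: 0.0
t 38.0 pos [ 465.1 -267.1  215. ] phi 9.4 F [-0.3  0.3  0.1] w 51.0 gf 0.0 j [-0.74  0.35  1.49  0.    1.3  -0.9 ]
```

View pics/a15.png

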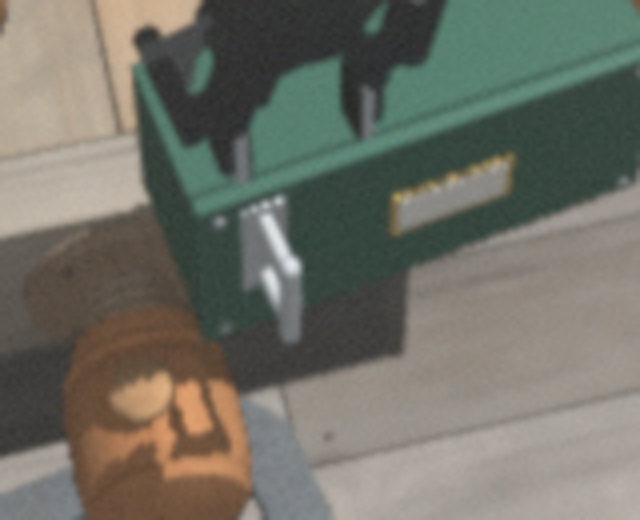

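```bash
python3 -m handwheel '[[[-0.2,-0.05,0.05,-0.5,0],[-0.2,0,0,-0.5,0],[-0.2,0,0,-0.5,0],[-0.2,0,0,-0.5,0],[-0.2,0,0,-0.4,0],[-0.2,0,0,-0.16,0],[1,0,0,0,0],[1,0,0,0,0],[1,0,0,0,0],[1,0,0,0,0]]]' 40
python3 -m handwheel '[[[1,0,0,0,0],[1,0,0,0,0]]]'
python3 -c "from h import *;st()"
```

```text
time_s: 39.15
eef_pos: [462.2, -264.8, 89.0]
ee_rot: [0.001, 0.645, 0.764, -0.002]
force: [-9.8, -7.3, 3.1]
grip_width: 0.111
grip_force: 39.1
time_s: 39.35
eef_pos: [462.2, -264.8, 89.0]
ee_rot: [0.001, 0.645, 0.764, -0.002]
force: [-9.5, -7.0, 3.0]
grip_width: 0.114
grip_force: 39.1
t 39.4 pos [ 462.2 -264.8   89. ] phi 9.6 F [-9.5 -7.   3. ] w 9.7 gf 39.1 j [-0.74  0.48  1.65 -0.    1.01 -0.9 ]
```

Gripped; swing back along the reversed arc.

```bash
python3 -m handwheel '[[[1,-0.32,0.42,0,-0.72],[1,-0.27,0.45,0,-0.72],[1,-0.23,0.47,0,-0.72],[1,-0.18,0.49,0,-0.72],[1,-0.13,0.51,0,-0.72],[1,-0.08,0.52,0,-0.72],[1,-0.02,0.52,0,-0.72],[1,0.03,0.52,0,-0.72],[1,0.08,0.52,0,-0.72],[1,0,0,0,0]]]'
python3 -c "from h import *;st()"
```

```text
time_s: 40.35
eef_pos: [408.1, -40.5, 89.0]
ee_rot: [0.001, 0.914, 0.405, 0.001]
force: [0.6, -0.5, 3.9]
grip_width: 0.106
grip_force: 40.9
t 40.4 pos [408.1 -40.5  89. ] phi -42.2 F [ 0.6 -0.5  3.9] w 9.0 gf 40.9 j [-0.39  0.25  2.    0.    0.88  0.35]
```

```bash
python3 -m handwheel '[[[1,0.13,0.51,0,-0.72],[1,0.18,0.49,0,-0.72],[1,0.23,0.47,0,-0.72],[1,0.28,0.45,0,-0.72],[1,0.32,0.42,0,-0.72],[1,0.36,0.38,0,-0.72],[1,0.36,0.31,0,-0.65],[1,0,0,0,0]]]'
python3 -c "from h import *;st()"
```

```text
time_s: 41.15
eef_pos: [503.2, 109.6, 89.0]
ee_rot: [0.001, 0.998, 0.07, 0.003]
force: [4.6, -4.8, 2.4]
grip_width: 0.112
grip_force: 41.1
t 41.1 pos [503.2 109.6  89. ] phi -82.0 F [ 4.6 -4.8  2.4] w 9.5 gf 41.1 j [-0.01  0.45  1.71 -0.    0.98  1.42]
```

```bash
python3 -m handwheel '[[[1,0.1,0.07,0,-0.18],[1,0.1,0.07,0,-0.18],[1,0.1,0.07,0,-0.18],[1,0.1,0.07,0,-0.18],[1,0.06,0.04,0,0],[1,0,0,0,0],[1,0,0,0,0]]]'
python3 -c "from h import *;st()"
```

```text
time_s: 41.85
eef_pos: [524.8, 124.4, 89.0]
ee_rot: [0.0, 1.0, 0.019, 0.002]
force: [5.5, -2.8, -0.9]
grip_width: 0.11
grip_force: 40.6
t 41.9 pos [524.8 124.4  89. ] phi -87.8 F [ 5.5 -2.8 -0.9] w 9.3 gf 40.6 j [ 0.02  0.5   1.63 -0.    1.01  1.55]
```

```bash
python3 -m handwheel '[[[1,0.06,0.01,0,0],[1,0,0,0,0],[1,0,0,0,0]]]'
python3 -m handwheel '[[[-0.2,0,0,0,0],[-0.2,0,0,0,0],[-0.2,0,0,0,0],[-0.2,0,0,0,0],[-0.2,0,0,0.5,0],[-0.2,0,0,0.5,0],[-0.2,0,0,0.5,0],[-0.2,0,0,0.5,0],[-0.2,-0.3,0.3,0.3,0],[-0.2,-0.5,0.5,0,0]]]'
python3 -m handwheel '[[[-0.2,-0.5,0.5,0,0],[-0.2,-0.5,0.5,0,0],[-0.2,-0.5,0.5,0,0],[-0.2,0,0,0,0],[-0.2,0,0,0,0],[-0.2,0,0,0,0]]]'
python3 - <<'E'
from h import *
st();c=cap('top','pics/t16.png');d=cap('side','pics/s16.png')
a=cv2.resize(c["img"][40:220,230:450],None,fx=2.2,fy=2.2,interpolation=cv2.INTER_CUBIC)
b=cv2.resize(d["img"][150:270,290:390],None,fx=3,fy=3,interpolation=cv2.INTER_CUBIC)
o=np.zeros((400,790,3),np.uint8);o[:a.shape[0],:a.shape[1]]=a;o[:360,490:]=b;cv2.imwrite("pics/ab16.png",o)
E
```

```text
time_s: 42.15
eef_pos: [524.9, 124.5, 88.9]
ee_rot: [0.001, 1.0, 0.02, -0.002]
force: [-11.5, -8.0, 11.3]
grip_width: 0.11
grip_force: 42.2
time_s: 43.15
eef_pos: [487.2, 165.5, 204.8]
ee_rot: [-0.0, 1.0, 0.019, 0.002]
force: [-0.2, 0.5, -1.6]
grip_width: 0.597
grip_force: 0.0
time_s: 43.75
eef_pos: [411.6, 240.3, 202.8]
ee_rot: [0.0, 1.0, 0.019, 0.0]
force: [0.1, 0.5, -0.1]
grip_width: 0.597
grip_force: 0.0
t 43.8 pos [411.6 240.3 202.8] phi -87.8 F [ 0.1  0.5 -0.1] w 50.8 gf 0.0 j [ 0.28  0.23  1.68 -0.    1.23  1.81]
```

View pics/ab16.png

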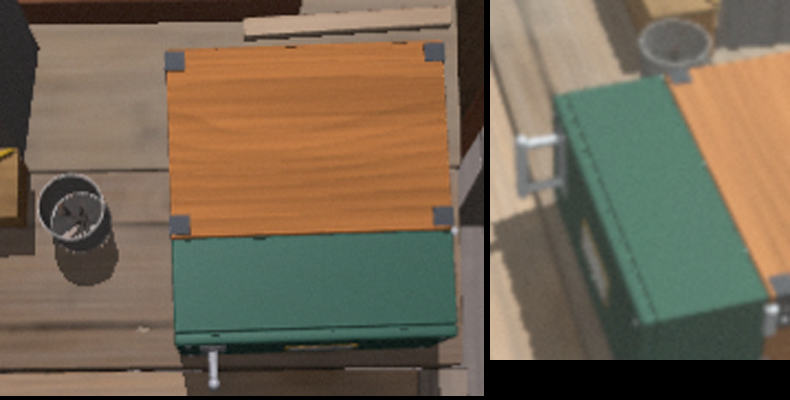

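```bash
python3 - <<'E'
from h import *
for n,r in(("top",(140,215,300,445)),("side",(165,290,290,395))):
    a=cv2.imread(f"pics/{n}0.png",0);b=cv2.imread(f"pics/{'t' if n=='top' else 's'}16.png",0)
    y0,y1,x0,x1=r;A=a[y0:y1,x0:x1].astype(np.float32);B=b[y0:y1,x0:x1].astype(np.float32)
    print(n,np.abs(A-B).mean(),cv2.phaseCorrelate(A,B))
E
```

```text
top 1.7608275 ((0.013703023735089914, 0.4798686416970952), 1.0130517656114366)
side 2.789562 ((0.04264223711233939, 0.5443125348063944), 0.8660734310856572)
```

```bash
python3 - <<'E'
from h import *
a=cv2.imread("pics/top0.png",0).astype(np.float32);b=cv2.imread("pics/t16.png",0).astype(np.float32)
for n,(y0,y1,x0,x1) in(("cab",(50,146,300,445)),("doorL",(160,220,305,370)),("doorR",(160,200,380,442)),("handle",(185,222,318,340))):
    A,B=a[y0:y1,x0:x1],b[y0:y1,x0:x1];w=cv2.createHanningWindow(A.shape[::-1],cv2.CV_32F)
    print(n,np.abs(A-B).mean(),cv2.phaseCorrelate(A,B,w))
E
```

```text
cab 1.633477 ((0.0018566921904437095, -0.052299495149760844), 0.9266449431578319)
doorL 1.8294872 ((-0.02834703016247886, -0.15438228618772243), 1.0317341526349386)
doorR 1.796371 ((-0.030632475999901487, -0.029572792084884725), 0.8998036205768585)
handle 2.0859952 ((-0.016189023879087827, -0.13743535817974717), 1.0411446556448936)
```

The door sits where it did when shut at the start: the image shift is at most 0.15 px and it was under push force. The rest is as required, so I'm handing in.

```bash
python3 -c "from h import *;print(ctrl.finish_job())"
```

```text
the job is handed in; nothing more can be done
None
```

Job handed in: both sleeves found on the bench are in the tray, the tray is home with the lever locked, the door is shut on its catch, and the tin and rule were not touched; the hand-in returned no verdict, so these are my own checks from the cameras and force readings.

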